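# Pair the sample vial with its bottle and open the push-and-turn cap

## Robot

A 7-joint arm with a two-finger parallel gripper is mounted at the origin on the work surface; the furniture and walls round the work are solid. World frame = base frame: x ahead of the robot, y to its left, z up, the work surface at z = 0. Lengths are in m, angles in rad, forces in N, time in s.
With the tool pointing down it reaches from about 0.425 to 0.875 m from the base axis. Payload 4.7 kg.
Tool frame: the origin (TCP) lies on the mounting face of the last link; the fingertips stand 173 mm ahead of it and the grasp point (between the pads) lies 155 mm ahead of it; z points along the fingers, y is the line along which they close (so a half turn about z gives the same grasp; the last joint's range is limited). The gripper opens to 85 mm and grips with 20 to 120 N. Pads are 22 mm wide; open, the fingers measure 114 mm over their backs; the gripper's body (76 mm by 85 mm) begins 54 mm behind the grasp point. The pads swing forward as they close: fully open they stand 13 mm farther back than shut.
Start: joints at [1.295, 0.321, -0.07, 1.45, 0.023, 1.371, -0.057], TCP at [0.186, -0.623, 0.405] pointing down, gripper open.
Joint ranges: [-2.86, 2.86], [-0.3, 2.09], [-1.38, 1.24], [0.06, 2.45], [-1.56, 4.7], [0.09, 2.05], [-2.69, 2.69]. Speed limits (rad/s): [2.57, 2.57, 3.14, 3.14, 3.14, 3.14, 3.14].

## Interface

Orientations are given as a unit quaternion [w, x, y, z].
In Python, from rig import status, cams, order gives the robot as it stands.
- The arm moves only by the tool jog_arm, never from a script. Its argument "deltas" is a list of rows, each a list of 7 numbers: the shift along the tool's x, y, z in cm, then the turn, a rotation vector about the tool's x, y, z in degrees, then the closure, from -1 (fully open) to 1 (shut), so that 0 is half open. In form: [[x, y, z, rx, ry, rz, grip], ...]. A call has 1 to 8 rows; each row shifts and turns the commanded pose from where the row before left it, along the tool's axes as they then stand; what a row does not reach is not made up. A row lasts 1/10 s, in which the tool goes at most 50 mm and 8.59 degrees, less where a joint would pass 70% of its speed; a pose out of reach is approached as far as the arm can. A call with a gripper value outside its range is refused whole. The fingers move at their own pace and stop on an object; "newtons" is the grip in N (left out, the last holds). Time passes only in rows, so rows that do not move let the fingers close. It gives the time, the measured TCP pose, the force, the opening and the grip force at its end, in the units of the state.
- status.get_obs(): the state, without advancing time (a new reading comes with each control period).
- cams.get_image(name): name is "scene" or "top" or "wrist"; returns (picture, depth): 420x560x3 uint8, red, green, blue; 420x560 float32, m along the optical axis (not along the pixel's ray), 0 where there is no reading.
- cams.camera_model(name): a dict with "fx", "fy", "cx", "cy" (pixels), "view" (4x4, takes a point from world to camera coordinates); the wrist camera has in their place "hand_eye" (4x4, takes a point from camera to tool coordinates, whose origin is the TCP and whose axes are the flange's). Camera axes: x right, y down, z forward; pixel columns grow to the right and rows downward; lengths in m; the calibration is good to about 2 mm. A picture is of the moment at which its call begins: read the wrist's pose just before it. camera_model takes no time and is no camera call.
- order.job_done(): hands the job in; it is judged then, once.
Trained networks look in the newest picture that a camera, given by its name, has taken for a name from the list of things; names that differ only in an ending like _2 or _b are one class to them, and where a whole thing is asked for, a point or a joint stands for the part that bears it (a point fixed in the world has none). Each returns a list of dicts, best first, with "p" (0 to 1); they miss things now and then, are a little off and sometimes report something else, mostly with a low value. They report only what shows in the picture. A call takes as long as a camera call. They do not tell look-alikes from the thing itself.
- cams.find_in(name, camera): "at" ([x, y, z] in m, in world coordinates, good to about 4 mm: the middle of the surface that is visible of it).
- cams.masks_of(name, camera): "region" (420x560 bool, what is visible of it).
The state is a dict: "clock": time; "joints": joint angles; "joint_vel": joint speeds; "effort": joint torques, N m; "eef_pos": TCP position; "tool_rot": TCP orientation; "wrist_force": force on the tool from outside, world axes, zero at the start; "moment": the same for the moment, N m; "width": opening from 0.0 (shut) to 1.0 (fully open); "grasp_force": force on a finger pad.
Only numpy, scipy, OpenCV 4.12 (cv2) and the standard library are available. Lean on these libraries where they do the work, as an engineer would, in place of code of your own. Each camera call takes 0.05 s, during which the arm holds its last target. There are 200 camera calls.

## Task

Stand the red-capped sample vial in the empty rest beside the bottle with the red safety cap, setting it down rather than dropping it, and let go of it. Then open that bottle: press its push-and-turn cap down, twist it anticlockwise while pressed until it stops, and lift it straight off. Finish while still holding the red cap level over the open neck, about 6 cm clear of it, and leave everything else as it stands.

Things in the scene. Friction and masses are not known exactly. Their poses are not given: they have to be found in the camera images.
- red_vial_center (a point): centre of the vial to be moved (soil inside, white label, red screw cap): cylinder 28 mm across, 72 mm tall (its cap, the top 14 mm, 26 mm across), standing loose on the desk in front of the stands; this point is half-way up, 36 mm above its underside; z upward along the vial. It and the black-capped vial trade places from start to start
- red_rest (a point): centre of the floor of the red stand's vial rest, 8 mm above the desk; the rest is a round collar, 35 mm inside, 44 mm outside, 18 mm deep, empty at the start. Axes are those of the stand (y points from rest to bottle, z up)
- red_neck (a point): centre of the top of the neck of the white bottle with the red cap, 77 mm above the desk, on the bottle's axis, 94 mm along the stand's y axis from the rest. The bottle is fixed, 56 mm across up to 42 mm above the desk, then a narrow neck inside the cap. Axes are those of the stand
- red_cap_center (a point): centre of the red push-and-turn cap: ribbed cylinder 44 mm across, 34 mm tall, 30 g, a white arrow on top; this point is half-way up, 17 mm below its top (locked: cap top 96 mm, lower rim 62 mm above the desk); z upward; its x and the stand's agree when locked. It can be gripped by its sides and pressed and turned in the same grip
- red_spring (a joint): how far the spring under the red cap is pressed: 0 at rest, at most 0.0065 m. The first movement takes 5 N, 4 mm takes 7 N, 6.5 mm takes about 8.3 N
- blue_cap_center (a point): centre of the blue safety cap on the other bottle, same size and kind as the red one, on an equal stand; to be left alone
- blue_vial_center (a point): centre of the blue-capped vial (27 mm across, 62 mm tall), which already stands in the rest of the blue stand; to be left alone
- black_vial_center (a point): centre of the black-capped vial (27 mm across, 62 mm tall), loose on the desk in front of the stands; to be left alone
- red_vial: the same red-capped vial; origin at the centre of its underside
- red_cap: the same cap, origin at the centre of its lower rim. Inner lugs lock it: pulled or twisted unpressed it stays on. Press it down at least 4 mm (it bottoms at about 6.5 mm) and, kept down, turn it anticlockwise seen from above: free from 53 degrees, a stop at 79, so about 66 is right. The spring then raises it again and it lifts straight off
- red_stand: the red stand: grey plate 70 x 166 x 8 mm fixed to the desk, long side along its own y, carrying the red-capped bottle at y = +47 mm and the vial rest at y = -47 mm; origin at the centre of its underside, z up. The red and blue stands trade places from start to start
- jar: jar with a white lid, 62 mm across, 82 mm tall, back right; origin at its underside; to be left alone
- dropper: brown dropper bottle, 34 mm across, 102 mm tall, right edge; origin at its underside; to be left alone
Mind the look-alikes: they are no part of the job. Of the things that look like the red_cap, the middle-sized one is meant.

How it is judged:
By the outcome, as a careful person would: the job done as asked, in the order asked, and still so for the second after the job is handed in, while the arm keeps its last pose, push and grip.
It also fails if it takes over 48 s, if anything falls off the work surface, if the arm or the gripper's body presses on something with over 40 N, if the wrist force passes 120 N, or if a joint passes its speed limit or range.

## Working session

There is one attempt and no reset: what is moved stays moved. The work goes in short steps, Python scripts to look and compute and a tool call to move; the robot and the scene stay as the last step left them, time stands still between calls to the robot, and variables do not carry over. Pictures are saved under pics/ and viewed, at most 10 in all, crops included, and the job is handed in when it is done.

Besides the shell and the picture viewer there is one more tool, called after ">>>" by a JSON object that holds its "method" and its "body", one argument or row to a line. jog_arm: Moves the arm, as the interface text tells. Its arguments: {"type":"object","properties":{"deltas":{"type":"array","items":{"type":"array","items":{"type":"number"}}},"newtons":{"type":"number"}},"required":["deltas"]}

```bash
mkdir -p pics; python3 - <<'E'
from rig import status,cams
import cv2,numpy as np
o=status.get_obs()
print({k:np.round(v,3).tolist() for k,v in o.items()})
ims=[]
for c in("scene","top"):
    im,d=cams.get_image(c); cv2.imwrite(f"pics/{c}0.png",im[:,:,::-1])
    for n in("red_vial","red_stand","red_cap","blue_cap_center","black_vial_center","blue_vial_center"):
        print(c,n,[(np.round(r["at"],3).tolist(),round(r["p"],2)) for r in cams.find_in(n,c)][:4])
E
```

```text
{'clock': 0.0, 'joints': [1.295, 0.322, -0.07, 1.452, 0.023, 1.371, -0.057], 'joint_vel': [-0.001, 0.0, 0.001, 0.001, 0.0, -0.0, -0.0], 'effort': [0.0, -49.358, -0.383, -31.433, 0.013, 0.011, 0.0], 'eef_pos': [0.186, -0.623, 0.404], 'tool_rot': [-0.001, 0.99, 0.144, -0.0], 'wrist_force': [-0.047, -0.226, -0.423], 'moment': [-0.015, -0.012, -0.025], 'grasp_force': 0.0, 'width': 0.996}
scene red_vial [([0.442, -0.068, 0.042], 0.59)]
scene red_stand [([0.527, -0.273, 0.01], 0.92)]
scene red_cap [([0.54, -0.228, 0.095], 0.88), ([0.441, 0.13, 0.041], 0.78), ([0.542, -0.12, 0.02], 0.53), ([0.55, -0.029, 0.048], 0.43)]
scene blue_cap_center [([0.533, 0.06, 0.086], 0.89)]
scene black_vial_center [([0.533, -0.274, 0.012], 0.69), ([0.426, -0.199, 0.03], 0.58)]
scene blue_vial_center [([0.549, -0.029, 0.048], 0.48)]
top red_vial [([0.538, -0.282, 0.003], 0.61), ([0.432, -0.186, 0.062], 0.57), ([0.447, -0.059, 0.073], 0.51), ([0.558, -0.02, 0.065], 0.18)]
top red_stand [([0.53, -0.283, 0.01], 0.59)]
top red_cap [([0.45, 0.142, 0.04], 0.88), ([0.55, -0.223, 0.093], 0.65), ([0.548, -0.11, 0.029], 0.55)]
top blue_cap_center [([0.536, -0.284, 0.012], 0.68), ([0.541, 0.071, 0.094], 0.65)]
top black_vial_center []
top blue_vial_center [([0.554, -0.022, 0.066], 0.61)]
```

View pics/scene0.png

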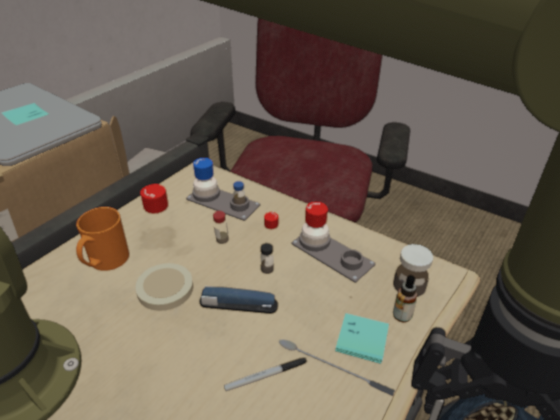

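View pics/top0.png

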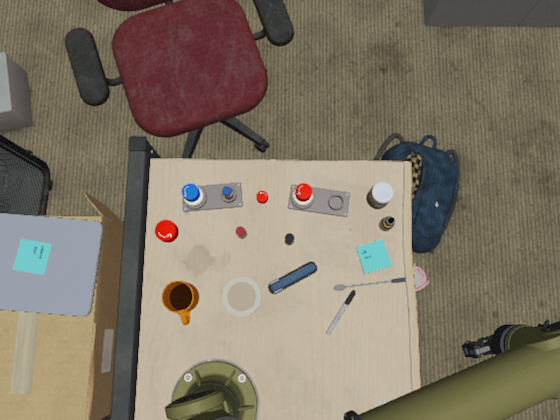

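The scene view shows the red vial at about (221,225) and the black one at (267,258). The red-capped bottle is at (316,222) with its empty rest at (351,259). The look-alikes are the big red lid at (154,198) and the small red cap at (271,219). The top view agrees. I'll turn the tool so that tool x = world y and tool y = world x, then look from near.

>>> {"method": "jog_arm", "body": {
  "deltas": [
    [0,0,0,0,0,-8.4,-1],
    [0,0,0,0,0,-8.4,-1],
    [0,0,0,0,0,-8.4,-1],
    [0,0,0,0,0,-8.4,-1],
    [0,0,0,0,0,-8.4,-1],
    [0,0,0,0,0,-8.4,-1],
    [0,0,0,0,0,-8.4,-1],
    [0,0,0,0,0,-8.4,-1]
  ]
}}

```text
clock: 1.5
eef_pos: [0.1857, -0.6229, 0.4048]
tool_rot: [0.0, 0.742, 0.67, -0.0]
wrist_force: [-0.9, -0.1, -0.3]
width: 1.0
grasp_force: 0.0
```

>>> {"method": "jog_arm", "body": {
  "deltas": [
    [3,2,0,0,0,-6.2,-1],
    [4.5,2,0,0,0,0,-1],
    [4.5,2,0,0,0,0,-1],
    [4.5,2,0,0,0,0,-1],
    [4.5,2,0,0,0,0,-1],
    [4.5,2,0,0,0,0,-1],
    [4.5,2,0,0,0,0,-1],
    [4.5,2,0,0,0,0,-1]
  ]
}}

```text
clock: 2.3
eef_pos: [0.3493, -0.2782, 0.405]
tool_rot: [0.001, 0.707, 0.707, -0.0]
wrist_force: [1.3, -0.2, 0.6]
width: 1.002
grasp_force: 0.0
```

>>> {"method": "jog_arm", "body": {
  "deltas": [
    [4.5,2,0,0,0,0,-1],
    [4,2,0,0,0,0,-1],
    [0,2,0,0,0,0,-1],
    [0,0,0,0,0,0,-1],
    [0,0,0,0,0,0,-1]
  ]
}}

```text
clock: 2.8
eef_pos: [0.4085, -0.1956, 0.4046]
tool_rot: [-0.0, 0.707, 0.707, -0.0]
wrist_force: [-0.3, -0.7, 0.7]
width: 1.004
grasp_force: 0.0
```

```bash
cat > h.py <<'E'
from rig import status,cams
import cv2,numpy as np
from scipy.spatial.transform import Rotation as R
def shot(name,png=None):
    o=status.get_obs(); im,d=cams.get_image(name); m=cams.camera_model(name)
    v,u=np.mgrid[:420,:560]
    P=np.stack([(u-m["cx"])/m["fx"]*d,(v-m["cy"])/m["fy"]*d,d],-1)
    if "hand_eye" in m:
        q=o["tool_rot"]; T=np.eye(4); T[:3,:3]=R.from_quat([q[1],q[2],q[3],q[0]]).as_matrix(); T[:3,3]=o["eef_pos"]; T=T@m["hand_eye"]
    else: T=np.linalg.inv(m["view"])
    W=P@T[:3,:3].T+T[:3,3]; W[d==0]=np.nan
    if png: cv2.imwrite(f"pics/{png}.png",im[:,:,::-1])
    return im,W
def near(W,c,r,z0,z1):
    with np.errstate(invalid="ignore"):
        return (np.hypot(W[...,0]-c[0],W[...,1]-c[1])<r)&(W[...,2]>z0)&(W[...,2]<z1)
def circ(W,m):
    p=np.float32(W[m][:,:2]);
    if len(p)<5: return None
    (c,r)=cv2.minEnclosingCircle(p); return len(p),np.round(c,4),round(r,4),np.round(np.median(W[m][:,2]),4)
def finds(n,c): print(c,n,[(np.round(r["at"],3).tolist(),round(r["p"],2)) for r in cams.find_in(n,c)][:4])
E
python3 - <<'E'
from h import *
im,W=shot("wrist","w1")
for n in("red_vial","red_stand","red_cap"): finds(n,"wrist")
print("span",np.nanmin(W[...,:2],(0,1)),np.nanmax(W[...,:2],(0,1)))
for nm,c,r,a,b in(("vialtop",(.447,-.06),.03,.066,.08),("blacktop",(.43,-.188),.03,.055,.07),("captop",(.548,-.224),.035,.09,.102),("collar",(.54,-.318),.035,.022,.03),("plate",(.54,-.27),.1,.005,.011)):
    print(nm,circ(W,near(W,c,r,a,b)))
m=near(W,(.54,-.27),.11,.005,.011)
if m.sum()>50: print(cv2.minAreaRect(np.float32(W[m][:,:2]*1000)))
E
```

```text
wrist red_vial [([0.444, -0.061, 0.068], 0.94)]
wrist red_stand [([0.528, -0.262, 0.006], 0.71)]
wrist red_cap [([0.542, -0.116, 0.027], 0.87), ([0.544, -0.216, 0.095], 0.77), ([0.443, -0.064, 0.068], 0.67)]
span [-0.49291912 -1.41962114] [1.52878341 0.13189992]
vialtop (892, array([ 0.4464, -0.0614]), 0.013, np.float64(0.071))
blacktop (536, array([ 0.4322, -0.1912]), 0.0126, np.float64(0.0615))
captop (1937, array([ 0.5503, -0.2262]), 0.0227, np.float64(0.0955))
collar (230, array([ 0.5375, -0.3189]), 0.0218, np.float64(0.0251))
plate (3510, array([ 0.5433, -0.2724]), 0.0882, np.float64(0.0076))
((543.8953247070312, -272.8620300292969), (165.4202117919922, 70.0407943725586), 82.3392562866211)
```

View pics/w1.png

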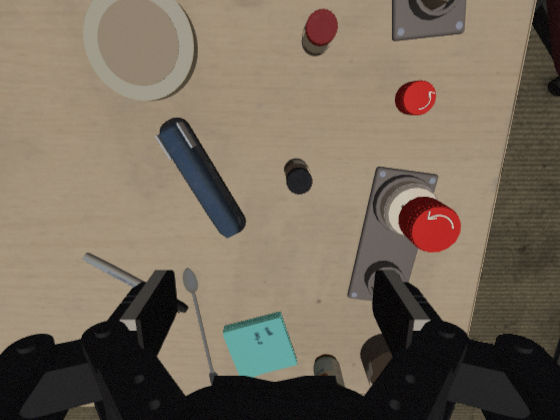

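The wrist view shows the red vial at (320,32), the black one at (298,177), and the red bottle cap at (430,223) with its arrow. The small loose cap is at (415,98) and the rest at about (385,278). Circle fits match the given sizes: vial (0.446,-0.061), cap (0.550,-0.226), rest (0.5375,-0.319). Next I'll grasp the vial.

>>> {"method": "jog_arm", "body": {
  "deltas": [
    [4.5,1.3,3,0,0,0,-1],
    [4.5,1.3,3,0,0,0,-1],
    [4.4,1.2,3,0,0,0,-1],
    [0,0,0,0,0,0,-1],
    [0,0,3.7,0,0,0,-1],
    [0,0,3.7,0,0,0,-1],
    [0,0,3.7,0,0,0,-1],
    [0,0,0,0,0,0,-1]
  ],
  "newtons": 30
}}

```text
clock: 3.8
eef_pos: [0.4403, -0.0749, 0.2084]
tool_rot: [-0.004, 0.708, 0.707, -0.002]
wrist_force: [-1.2, 0.1, -0.2]
width: 1.0
grasp_force: 0.0
```

>>> {"method": "jog_arm", "body": {
  "deltas": [
    [0,0,0,0,0,0,1],
    [0,0,0,0,0,0,1],
    [0,0,0,0,0,0,1],
    [0,0,0,0,0,0,1],
    [0,0,0,0,0,0,1],
    [0,0,0,0,0,0,1],
    [0,0,0,0,0,0,1],
    [0,0,0,0,0,0,1]
  ],
  "newtons": 30
}}

```text
clock: 4.6
eef_pos: [0.4442, -0.0743, 0.2137]
tool_rot: [0.001, 0.707, 0.707, 0.0]
wrist_force: [-0.4, -0.1, 6.3]
width: 0.28
grasp_force: 26.9
```

The pose fell about 1.3 cm short along y, and the opening (24 mm) suggests an edge grip. I'll release and look again.

>>> {"method": "jog_arm", "body": {
  "deltas": [
    [0,0,0,0,0,0,-1],
    [0,0,0,0,0,0,-1],
    [0,0,0,0,0,0,-1],
    [0,0,0,0,0,0,-1],
    [0,0,0,0,0,0,-1],
    [0,0,0,0,0,0,-1]
  ]
}}

```text
clock: 5.2
eef_pos: [0.4431, -0.074, 0.2122]
tool_rot: [-0.0, 0.707, 0.707, -0.0]
wrist_force: [-0.5, 0.1, 0.6]
width: 0.999
grasp_force: 0.0
```

```bash
python3 - <<'E'
from h import *
o=status.get_obs();print(o["eef_pos"],o["width"],o["wrist_force"])
im,W=shot("wrist","w2")
print(circ(W,near(W,(.446,-.05),.04,.062,.08)))
im,W=shot("top"); print(circ(W,near(W,(.446,-.05),.04,.062,.08)))
E
```

```text
[ 0.44309418 -0.07400504  0.21219505] 0.9988221582621502 [-0.45645714  0.1414195   0.61657535]
(3826, array([ 0.445 , -0.0609]), 0.0132, np.float64(0.0709))
None
```

View pics/w2.png

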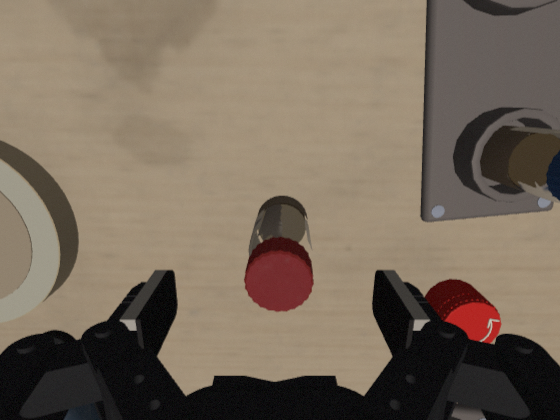

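The vial still stands at (278,275), centred at (0.445,-0.061). I'll move on 1.3 cm and regrasp.

>>> {"method": "jog_arm", "body": {
  "deltas": [
    [1.3,0.2,0,0,0,0,-1],
    [0,0,0.9,0,0,0,-1],
    [0,0,0,0,0,0,-1],
    [0,0,0,0,0,0,-1]
  ]
}}

```text
clock: 5.7
eef_pos: [0.4448, -0.0614, 0.2027]
tool_rot: [-0.001, 0.707, 0.707, -0.0]
wrist_force: [0.3, -0.2, 0.4]
width: 0.999
grasp_force: 0.0
```

>>> {"method": "jog_arm", "body": {
  "deltas": [
    [0,0,0,0,0,0,1],
    [0,0,0,0,0,0,1],
    [0,0,0,0,0,0,1],
    [0,0,0,0,0,0,1],
    [0,0,0,0,0,0,1],
    [0,0,0,0,0,0,1],
    [0,0,0,0,0,0,1],
    [0,0,0,0,0,0,1]
  ],
  "newtons": 30
}}

```text
clock: 6.5
eef_pos: [0.4454, -0.0611, 0.2036]
tool_rot: [0.0, 0.707, 0.707, 0.0]
wrist_force: [-1.0, -1.0, 6.2]
width: 0.316
grasp_force: 29.8
```

>>> {"method": "jog_arm", "body": {
  "deltas": [
    [0,0,-1,0,0,0,1],
    [0,0,-3,0,0,0,1],
    [0,0,-3,0,0,0,1],
    [0,0,-3,0,0,0,1],
    [0,0,-3,0,0,0,1],
    [0,0,-1,0,0,0,1],
    [-1,0.3,0,0,0,0,1],
    [-2,0.7,0,0,0,0,1]
  ]
}}

```text
clock: 7.3
eef_pos: [0.4548, -0.0906, 0.3425]
tool_rot: [-0.0, 0.706, 0.708, -0.001]
wrist_force: [-0.6, 0.4, -0.5]
width: 0.314
grasp_force: 29.5
```

>>> {"method": "jog_arm", "body": {
  "deltas": [
    [-3,1.1,0,0,0,0,1],
    [-3,1.1,0,0,0,0,1],
    [-3,1.1,0,0,0,0,1],
    [-3,1.1,0,0,0,0,1],
    [-3,1.1,0,0,0,0,1],
    [-3,1.1,0,0,0,0,1],
    [-3,1.1,0,0,0,0,1],
    [-1.5,0.5,0,0,0,0,1]
  ]
}}

```text
clock: 8.1
eef_pos: [0.5365, -0.32, 0.3398]
tool_rot: [-0.002, 0.708, 0.706, -0.001]
wrist_force: [-0.4, -0.0, 0.2]
width: 0.313
grasp_force: 29.5
```

>>> {"method": "jog_arm", "body": {
  "deltas": [
    [0,0,0,0,0,0,1],
    [0,0,0,0,0,0,1]
  ]
}}

```text
clock: 8.3
eef_pos: [0.5367, -0.3157, 0.341]
tool_rot: [-0.002, 0.707, 0.707, 0.0]
wrist_force: [0.3, 1.1, 0.1]
width: 0.314
grasp_force: 29.5
```

```bash
python3 - <<'E'
from h import *
print(status.get_obs())
im,W=shot("wrist","w3")
m=near(W,(.545,-.27),.11,.005,.011); print(m.sum())
print("collar",circ(W,near(W,(.5375,-.319),.03,.022,.03)),"cap",circ(W,near(W,(.55,-.226),.03,.09,.102)))
o=status.get_obs()["eef_pos"]
print("vialtop",circ(W,near(W,o,.03,.18,.24)))
E
```

```text
{'clock': 8.3, 'joints': array([ 1.02518031,  0.37664666, -0.67167877,  1.58505352,  0.24036997,
        1.26834123,  0.31498213]), 'joint_vel': array([-0.01105709, -0.02867514, -0.0249258 ,  0.0082939 , -0.00617522,
        0.0023249 ,  0.00073132]), 'effort': array([ 1.11946095e+00, -4.39619565e+01, -6.01805449e+00, -3.03738284e+01,
        2.07457608e-01, -2.98180163e-02,  7.47176382e-03]), 'eef_pos': array([ 0.53674825, -0.31574763,  0.34104501]), 'tool_rot': array([-1.96622945e-03,  7.07066192e-01,  7.07144629e-01,  8.24286287e-05]), 'wrist_force': array([0.29744855, 1.13843418, 0.06675266]), 'moment': array([ 0.02617639, -0.02253654,  0.00708106]), 'grasp_force': 29.47726989921648, 'width': 0.31441699302246995}
8113
collar (743, array([ 0.5381, -0.3196]), 0.022, np.float64(0.0254)) cap (4508, array([ 0.5507, -0.2265]), 0.0226, np.float64(0.0956))
vialtop (12983, array([ 0.537 , -0.3139]), 0.03, np.float64(0.2085))
```

View pics/w3.png

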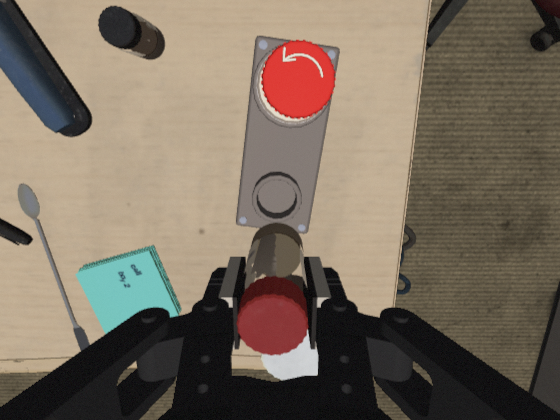

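The vial hangs upright in the grip (cap at 273,315), the empty rest is at (276,196) and the red cap at (298,78). The rest centre measures (0.538,-0.3195). I'll correct by -0.4 cm in x and go down to just above the collar.

>>> {"method": "jog_arm", "body": {
  "deltas": [
    [-0.4,0.1,1,0,0,0,1],
    [0,0,2.5,0,0,0,1],
    [0,0,2.5,0,0,0,1],
    [0,0,2.5,0,0,0,1],
    [0,0,1.5,0,0,0,1],
    [0,0,0,0,0,0,1],
    [0,0,0,0,0,0,1],
    [0,0,0,0,0,0,1]
  ]
}}

```text
clock: 9.15
eef_pos: [0.5389, -0.3201, 0.2449]
tool_rot: [0.001, 0.707, 0.707, 0.0]
wrist_force: [0.9, -0.9, -0.9]
width: 0.316
grasp_force: 29.5
```

```bash
python3 - <<'E'
from h import *
o=status.get_obs(); print(o["eef_pos"],o["tool_rot"])
im,W=shot("wrist","w4"); I=im.astype(int)
red=(I[...,0]>1.8*I[...,1])&(I[...,0]>60)
m=near(W,o["eef_pos"],.025,.08,.13)&red
z=W[m][:,2]; print(np.percentile(z,[5,50,95])); 
m2=m&(np.abs(W[...,2]-np.median(z))<.004); print("vialtop",circ(W,m2))
A=np.c_[W[m2][:,:2],np.ones(m2.sum())]; print("tilt",np.linalg.lstsq(A,W[m2][:,2],rcond=None)[0])
print("collar",circ(W,near(W,(.538,-.3195),.03,.022,.03)))
E
```

```text
[ 0.53886743 -0.32013123  0.24486314] [1.31955278e-03 7.07013601e-01 7.07198678e-01 2.36982221e-04]
[0.10205768 0.11204708 0.1131344 ]
vialtop (3679, array([ 0.5383, -0.3198]), 0.0135, np.float64(0.1122))
tilt [ 0.02605076 -0.04420422  0.08391895]
collar (1065, array([ 0.538 , -0.3192]), 0.0219, np.float64(0.0254))
```

The vial is centred over the rest to within 1 mm, with its bottom at about 40 mm. I'll lower it 3.2 cm gently.

>>> {"method": "jog_arm", "body": {
  "deltas": [
    [0,0,1,0,0,0,1],
    [0,0,1,0,0,0,1],
    [0,0,0.6,0,0,0,1],
    [0,0,0.3,0,0,0,1],
    [0,0,0,0,0,0,1],
    [0,0,0.1,0,0,0,1],
    [0,0,0.1,0,0,0,1],
    [0,0,0,0,0,0,1]
  ]
}}

```text
clock: 10.0
eef_pos: [0.5382, -0.3201, 0.2124]
tool_rot: [0.0, 0.707, 0.707, -0.0]
wrist_force: [0.3, 0.4, 0.3]
width: 0.313
grasp_force: 29.5
```

>>> {"method": "jog_arm", "body": {
  "deltas": [
    [0,0,0.1,0,0,0,1],
    [0,0,0,0,0,0,1],
    [0,0,0,0,0,0,1]
  ]
}}

```text
clock: 10.3
eef_pos: [0.5383, -0.3201, 0.2117]
tool_rot: [0.0, 0.707, 0.707, -0.0]
wrist_force: [-0.6, -0.4, 2.5]
width: 0.309
grasp_force: 29.7
```

Contact at 2.5 N. I'll release half open first, then fully, and rise straight up.

>>> {"method": "jog_arm", "body": {
  "deltas": [
    [0,0,0,0,0,0,0.2],
    [0,0,0,0,0,0,0],
    [0,0,0,0,0,0,-0.5],
    [0,0,0,0,0,0,-1],
    [0,0,0,0,0,0,-1],
    [0,0,0,0,0,0,-1],
    [0,0,0,0,0,0,-1]
  ]
}}

```text
clock: 11.0
eef_pos: [0.5382, -0.32, 0.2113]
tool_rot: [0.0, 0.707, 0.707, -0.0]
wrist_force: [-0.1, -0.1, 0.6]
width: 1.0
grasp_force: 0.0
```

>>> {"method": "jog_arm", "body": {
  "deltas": [
    [0,0,-1,0,0,0,-1],
    [0,0,-3,0,0,0,-1],
    [0,0,-3,0,0,0,-1],
    [0,0,-3,0,0,0,-1],
    [0,0,0,0,0,0,-1],
    [0,0,0,0,0,0,-1]
  ]
}}

```text
clock: 11.6
eef_pos: [0.5384, -0.32, 0.3127]
tool_rot: [0.001, 0.707, 0.707, 0.0]
wrist_force: [0.2, 0.5, -0.2]
width: 1.0
grasp_force: 0.0
```

```bash
python3 - <<'E'
from h import *
o=status.get_obs(); print(o["eef_pos"],o["joints"])
im,W=shot("wrist","w5")
print("vialtop",circ(W,near(W,(.538,-.3195),.03,.074,.09)),"cap",circ(W,near(W,(.55,-.226),.03,.09,.102)))
E
```

```text
[ 0.53844331 -0.32001585  0.31274739] [ 1.0202714   0.40489171 -0.66302906  1.60994902  0.26249227  1.2151051
  0.30501474]
vialtop (1217, array([ 0.5376, -0.3198]), 0.013, np.float64(0.079)) cap (6207, array([ 0.5508, -0.2263]), 0.0226, np.float64(0.0956))
```

View pics/w5.png

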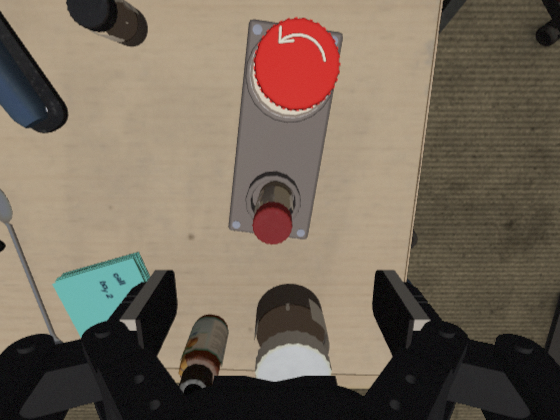

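The vial stands upright in its rest (cap at 272,223; top at z 0.079). Next is the red cap, centred at (0.5505,-0.2263).

>>> {"method": "jog_arm", "body": {
  "deltas": [
    [3.1,0.4,0,0,0,0,-1],
    [3.1,0.4,0,0,0,0,-1],
    [3.1,0.4,0,0,0,0,-1],
    [0,0,0,0,0,0,-1],
    [0,0,0,0,0,0,-1],
    [0,0,0,0,0,0,-1]
  ]
}}

```text
clock: 12.25
eef_pos: [0.5496, -0.2283, 0.3104]
tool_rot: [-0.001, 0.708, 0.707, -0.001]
wrist_force: [0.2, -0.2, 0.1]
width: 0.999
grasp_force: 0.0
```

>>> {"method": "jog_arm", "body": {
  "deltas": [
    [0,0,2.5,0,0,0,-1],
    [0,0,2.5,0,0,0,-1],
    [0,0,1.9,0,0,0,-1],
    [0,0,0.9,0,0,0,-1],
    [0,0,0,0,0,0,-1],
    [0,0,0,0,0,0,-1]
  ]
}}

```text
clock: 12.85
eef_pos: [0.5504, -0.2276, 0.2338]
tool_rot: [0.0, 0.707, 0.707, 0.0]
wrist_force: [-0.0, -0.7, 0.2]
width: 1.0
grasp_force: 0.0
```

>>> {"method": "jog_arm", "body": {
  "deltas": [
    [0.1,0,0,0,0,0,1],
    [0,0,0,0,0,0,1],
    [0,0,0,0,0,0,1],
    [0,0,0,0,0,0,1],
    [0,0,0,0,0,0,1],
    [0,0,0,0,0,0,1],
    [0,0,0,0,0,0,1]
  ],
  "newtons": 60
}}

```text
clock: 13.55
eef_pos: [0.5504, -0.2261, 0.2337]
tool_rot: [0.0, 0.707, 0.707, 0.0]
wrist_force: [-0.1, 0.8, 4.7]
width: 0.507
grasp_force: 60.1
```

>>> {"method": "jog_arm", "body": {
  "deltas": [
    [0,0,0.3,0,0,0,1],
    [0,0,0.3,0,0,0,1],
    [0,0,0,0,0,0,1],
    [0,0,0,0,0,0,1]
  ]
}}

```text
clock: 13.95
eef_pos: [0.5505, -0.2261, 0.228]
tool_rot: [0.0, 0.707, 0.707, 0.0]
wrist_force: [-2.0, 1.6, 7.8]
width: 0.501
grasp_force: 60.6
```

It's pressed about 5.7 mm at 7.8 N, which matches the spring. Now turn 66° anticlockwise.

>>> {"method": "jog_arm", "body": {
  "deltas": [
    [0,0,0,0,0,-5,1],
    [0,0,0,0,0,-6,1],
    [0,0,0,0,0,-6,1],
    [0,0,0,0,0,-6,1],
    [0,0,0,0,0,-6,1],
    [0,0,0,0,0,-6,1],
    [0,0,0,0,0,0,1]
  ]
}}

```text
clock: 14.65
eef_pos: [0.5511, -0.2261, 0.2283]
tool_rot: [0.001, 0.461, 0.888, 0.0]
wrist_force: [-0.2, -0.4, 7.4]
width: 0.506
grasp_force: 60.5
```

>>> {"method": "jog_arm", "body": {
  "deltas": [
    [0,0,0,0,0,-6,1],
    [0,0,0,0,0,-6,1],
    [0,0,0,0,0,-6,1],
    [0,0,0,0,0,-6,1],
    [0,0,0,0,0,-7,1],
    [0,0,0,0,0,0,1],
    [0,0,0,0,0,0,1]
  ]
}}

```text
clock: 15.35
eef_pos: [0.5511, -0.2261, 0.2283]
tool_rot: [0.002, 0.208, 0.978, 0.0]
wrist_force: [1.1, -1.1, 7.7]
width: 0.503
grasp_force: 60.5
```

```bash
python3 - <<'E'
from h import *
o=status.get_obs(); print(o["moment"],o["wrist_force"],o["tool_rot"])
im,W=shot("wrist","w6")
E
```

```text
[ 0.10206614 -0.00521033  0.01089737] [ 1.09026964 -1.05826892  7.73001007] [1.50591914e-03 2.07780788e-01 9.78174254e-01 6.85906559e-05]
```

View pics/w6.png

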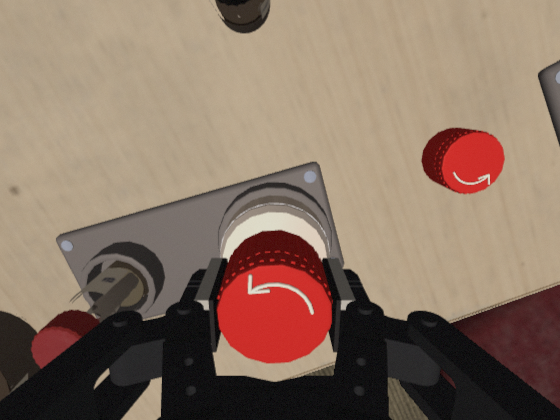

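The arrow keeps its place in the gripper (head at 250,285), so the cap turned with it. Now lift it straight up 8 cm, giving a 6 cm gap from rim to neck.

>>> {"method": "jog_arm", "body": {
  "deltas": [
    [0,0,-0.3,0,0,0,1],
    [0,0,-0.3,0,0,0,1],
    [0,0,0,0,0,0,1],
    [0,0,-0.5,0,0,0,1],
    [0,0,-1,0,0,0,1],
    [0,0,0,0,0,0,1]
  ]
}}

```text
clock: 16.0
eef_pos: [0.5503, -0.2261, 0.2492]
tool_rot: [0.0, 0.208, 0.978, -0.0]
wrist_force: [-0.2, 0.7, -0.8]
width: 0.51
grasp_force: 61.0
```

Free, with no pull. I'll carry on up.

>>> {"method": "jog_arm", "body": {
  "deltas": [
    [0,0,-1.5,0,0,0,1],
    [0,0,-1.5,0,0,0,1],
    [0,0,-1.5,0,0,0,1],
    [0,0,-1.4,0,0,0,1],
    [0,0,0,0,0,0,1],
    [0,0,0,0,0,0,1],
    [0,0,0,0,0,0,1],
    [0,0,0,0,0,0,1]
  ]
}}

```text
clock: 16.8
eef_pos: [0.5498, -0.226, 0.3065]
tool_rot: [-0.001, 0.208, 0.978, 0.0]
wrist_force: [-0.3, 0.2, -0.4]
width: 0.504
grasp_force: 61.1
```

```bash
python3 - <<'E'
from h import *
im,W=shot("wrist","w7"); I=im.astype(int)
red=(I[...,0]>1.8*I[...,1])&(I[...,0]>60)
m=near(W,(.5505,-.2263),.03,.155,.185)&red; z=np.median(W[m][:,2]); m&=abs(W[...,2]-z)<.003
print("cap",circ(W,m)); A=np.c_[W[m][:,:2],np.ones(m.sum())]; print("tilt",np.linalg.lstsq(A,W[m][:,2],rcond=None)[0][:2])
print("neck",circ(W,near(W,(.5505,-.2263),.03,.07,.085)),"vial",circ(W,near(W,(.538,-.3195),.03,.074,.09)))
cv2.imwrite("pics/sc7.png",cv2.resize(cams.get_image("scene")[0][130:300,180:450,::-1],None,fx=2.8,fy=2.8))
E
```

```text
cap (8907, array([ 0.5488, -0.2265]), 0.0225, np.float64(0.1674))
tilt [ 0.0117781  -0.00300904]
neck (775, array([ 0.5434, -0.222 ]), 0.0161, np.float64(0.0768)) vial (1212, array([ 0.5379, -0.3192]), 0.0132, np.float64(0.0789))
```

View pics/sc7.png

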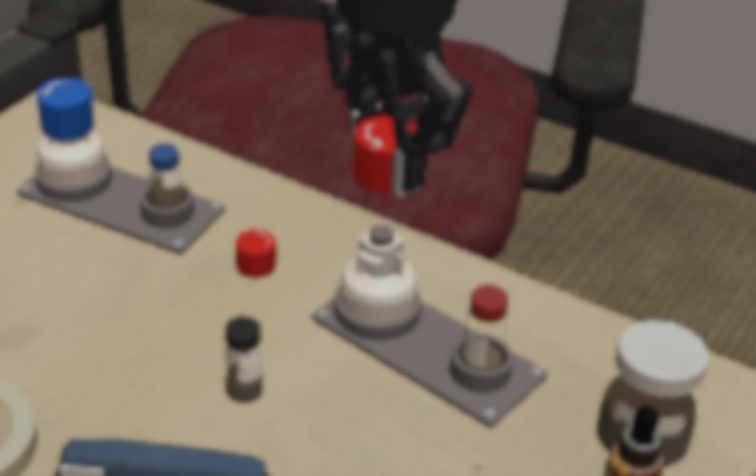

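View pics/w7.png

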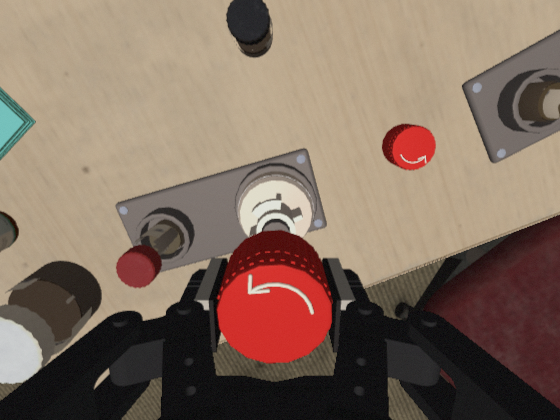

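The scene crop shows the cap (385,155) level in the grip above the open neck (380,240). The red vial stands in its rest (485,335) and the other objects are untouched. In the wrist view the cap is at (275,310) with the neck below it. The gap is about 57 mm, so I'll raise 3 mm and hand in.

>>> {"method": "jog_arm", "body": {
  "deltas": [
    [0,0,-0.3,0,0,0,1],
    [0,0,0,0,0,0,1],
    [0,0,0,0,0,0,1],
    [0,0,0,0,0,0,1],
    [0,0,0,0,0,0,1]
  ]
}}

```text
clock: 17.4
eef_pos: [0.5502, -0.226, 0.3103]
tool_rot: [-0.0, 0.208, 0.978, -0.0]
wrist_force: [0.1, -1.4, 0.9]
width: 0.507
grasp_force: 61.1
```

```bash
python3 -c "
from rig import status,order
print(status.get_obs()['eef_pos']); print(order.job_done())"
```

```text
[ 0.55015636 -0.22599991  0.31026085]
the job is handed in; nothing more can be done
None
```

I stood the red-capped vial in its rest and let go, then opened the bottle and handed the job in at 17.4 s, with the red cap held level about 6 cm above the open neck; I turned the cap about 66°, not on to the 79° stop.

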